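Stop the chapati board rocking with the T-key

ROBOT

A 7-joint arm with a two-finger parallel gripper is mounted at the origin on the work surface. World frame = base frame: x ahead of the robot, y to its left, z up, the work surface at z = 0. Lengths are in m, angles in degrees, forces in N, time in s.
With the tool pointing down it reaches from about 0.425 to 0.875 m from the base axis. Payload 4.7 kg.
Tool frame: the origin (TCP) lies at the very end of the fingers, on their centre line; the grasp point (between the pads) lies 19 mm behind it; z points along the fingers, y is the line along which they close (so a half turn about z gives the same grasp; the last joint's range is limited). The gripper opens to 87 mm and grips with 3 to 60 N. Pads are 19 mm wide; open, the fingers measure 117 mm over their backs; the gripper's body (75 mm by 190 mm) begins 51 mm behind the grasp point.
Start: joints at [-73.791, 18.392, -4.016, 83.108, 1.295, 78.541, -3.26], TCP at [0.173, 0.627, 0.223] pointing down, gripper open.
Joint ranges: [-163.93, 163.93], [-17.29, 119.83], [-79.2, 71.16], [3.27, 140.29], [-89.18, 269.18], [5.43, 117.66], [-154.24, 154.24]. Speed limits (degrees/s): [147.25, 147.25, 180, 180, 180, 180, 180].

INTERFACE

Orientations are given as [roll, pitch, yaw] about the fixed x, y, z axes, in that order (R = Rz(yaw) Ry(pitch) Rx(roll)).
In Python, from cell import get_obs, eyes, env gives the robot as it stands.
- The arm moves only by the tool servo_tool, never from a script. Its argument "series" is a list that holds one entry, the list of rows, each a list of 7 numbers: the shift along the tool's x, y, z in units of 300 mm (1.0 is 300 mm), then the turn, a rotation vector about the tool's x, y, z in units of pi rad (1.0 is pi rad), then the opening, from 0 (shut) to 1 (fully open). In form: [[[tx, ty, tz, wx, wy, wz, gripper], ...]]. A call has 1 to 12 rows; each row is the pose to reach, as a shift and turn from the pose commanded when the call began, along the tool's axes at that moment, turning the shorter way round; what a row does not reach only later rows make up. A row lasts 1/12 s, in which the tool goes at most 41.7 mm and 7.16 degrees, less where a joint would pass 70% of its speed; a pose out of reach is approached as far as the arm can. A call with a number of a shift or a turn outside -1 to 1 is refused whole. A call with a gripper value outside its range is refused whole. The fingers move at their own pace and stop on an object; "grip_force" is the grip in N (left out, the last holds). Time passes only in rows, so rows that repeat a pose let the fingers close. It gives the time, the measured TCP pose, the force, the opening and the grip force at its end, in the units of the state.
- get_obs(): the state, without advancing time (a new reading comes with each control period).
- eyes.read_camera(name): name is "side" or "top"; returns a dict with "frame" (480x640x3 uint8, red, green, blue), "depth" (480x640 float32, m along the optical axis (not along the pixel's ray), 0 where there is no reading), "fx", "fy", "cx", "cy" (pixels), "origin" and "rotation" of the camera in the world. Camera axes: x right, y down, z forward; pixel columns grow to the right and rows downward; lengths in m; the calibration is good to about 2 mm. A picture is of the moment at which its call begins.
- env.sign_off(): hands the job in; it is judged then, once.
The state is a dict: "time_s": time; "qpos": joint angles; "joint_velocities": joint speeds; "effort": joint torques, N m; "tool_pos": TCP position; "tool_rot": TCP orientation; "force": force on the tool from outside, world axes, zero at the start; "wrist_torque": the same for the moment, N m; "grip_width": finger opening in m; "grasp_force": force on a finger pad.
Only numpy, scipy, OpenCV 4.12 (cv2) and the standard library are available. Lean on these libraries where they do the work, as an engineer would, in place of code of your own. Each camera call takes 0.05 s, during which the arm holds its last target. There are 200 camera calls.

TASK

The steel chapati board rocks because its one screw foot, under the corner with the black-ringed hole, is too short. Take the T-key out of its wooden block, lower it down that hole onto the square stem, and screw the foot down (clockwise from above) just until the board stands firm with its weight shared by all four feet, none of them hanging; then lift the key out and stand it back in its block. Leave the board about where it is and do not disturb the other things.

Things in the scene. Friction and masses are not known exactly. Their poses are not given: they have to be found in the camera images.
- board: Chapati board: square steel top 260 x 260 mm on four legs, top face 110 mm above the soles of the fixed feet, about 4 kg. Origin: its centre, at the level of those soles; z up; legs at x, y = +-90 mm. The leg at (+90, +90) is a hollow tube, the shaft, with the screw foot. The weight lies a little towards the opposite leg, so the short screw foot hangs; 6 to 9 N on its corner rocks it down.
- shaft_mouth (a point): Centre of the shaft's mouth, in the board's top face; a black ring 50 mm across marks it. The shaft runs straight down, bore 32 mm.
- foot_a: The screw foot under the shaft. Origin: centre of its rubber sole, 36 mm across; the frame does not show how far it is turned. Sole, thread and stem turn as one, 8 mm per turn; clockwise from above lowers the foot. It starts 2 to 4 mm clear of the worktop. Drag is about 0.03 N m while it hangs, 0.1 N m or more as it takes weight. A tenth of a turn past first touch is best; a quarter lifts its neighbours.
- stem_top (a point): Top of the screw foot's steel stem, down in the shaft, on its axis, 50 mm above the sole. The stem is 14 mm square and 12 mm long, flat on top, with a round cone on it, 14 mm across at its foot, 8 mm at its top and 3 mm high, ending here. How the square is turned is not given (it repeats every quarter turn).
- foot_b: Fixed rubber foot at (-90, +90) of the board, 36 mm across. Origin: centre of its sole.
- foot_c: Fixed rubber foot at (-90, -90) of the board, 36 mm across, opposite the screw foot. Origin: centre of its sole.
- foot_d: Fixed rubber foot at (+90, -90) of the board. Origin: centre of its sole.
- key_grip (a point): The T-key's grip point, in its flat-sided hub, 122 mm above the key's lower end. The hub is 20 mm (x) by 12 mm (y) and 44 mm tall, from 28 mm below to 16 mm above this point. The cross-bar, 90 mm long and 12 mm thick, runs along x, 2 mm above this point; z points up along the key. 0.25 kg. Grasp the hub across y.
- key_tip (a point): Centre of the key's lower end, 122 mm below key_grip. From 0 to 94 mm above this point the key is a round tube of 27.2 mm diameter. In its lower end is a square socket, 16 mm side, 16 mm deep, sides parallel to the key's x and y. Fully down on the stem, the lower end is 16 mm below the stem's top; out of line with the square it rests some 10 to 13 mm higher.
- block: Maple block 75 x 75 x 75 mm, screwed to the worktop, with a round upright hole of 30.5 mm bore and 55 mm depth in the middle of its top, in which the T-key stands. Origin: centre of its underside.
- block_hole (a point): Centre of the mouth of the block's hole, 75 mm above the worktop.
- bowls_center (a point): Nest of aluminium bowls, 156 mm across, 70 mm high; to be left alone.
- salt_center (a point): White plastic salt cellar with a red lid, 70 mm across, 72 mm high; to be left alone.
- tin_center (a point): Round steel storage tin with a spring clip, 120 mm across, 82 mm high; to be left alone.
- pin: Maple rolling pin, 48 mm thick and 360 mm long, lying on the worktop along its x; to be left alone.
Not all that is in view belongs to the job. Of the things shaped like the part that bears key_grip, the dark steel one is meant.

How it is judged (in metres and radians):
On the way, in this order (a step that is already met when the one before it is completed fails the run):
1. the key is down the shaft with its socket over the square stem (z of key_tip in the frame of foot_a between 0.025 and 0.042 m and horizontal distance between key_tip and foot_a below 0.004 m), for 0.2 s.
2. the foot is screwed down until all four feet bear weight on the worktop (contact force between each of foot_a, foot_b, foot_c, foot_d and table above 1 N), for 0.2 s.
3. the key stands in its block again (horizontal distance between key_tip and block below 0.006 m and z of key_tip in the frame of block below 0.03 m), for 0.2 s.
At the end, for the whole second after the job is handed in: All four feet press on the worktop with over 1 N each; board still and within 40 mm of its start; T-key released, upright in its block, its lower end within 6 mm of the hole's axis and 10 mm of its floor; bowls, salt, tin and pin within 30 mm of their starts (all of step 2 and all of step 3 and angle between key_tip's own z axis and vertical below 0.12 rad and distance of board from where it was at the start of the episode below 0.04 m and linear speed of board below 0.01 m/s and linear speed of pin below 0.02 m/s and distance of each of bowls_center, salt_center, tin_center, pin from where it was at the start of the episode below 0.03 m); the robot touches nothing.
It fails at once if the board is tipped up or pushed away (angle between board's own z axis and vertical above 0.12 rad or distance of board from where it was at the start of the episode above 0.06 m).
It fails at once if a bystander is knocked away (distance of any of bowls_center, salt_center, tin_center, pin from where it was at the start of the episode above 0.05 m).
It also fails if it takes over 69 s, if anything falls off the work surface, if the arm or the gripper's body presses on something with over 40 N, if the wrist force passes 120 N, or if a joint passes its speed limit or range.

## Working session

There is one attempt and no reset: what is moved stays moved. The work goes in short steps, Python scripts to look and compute and a tool call to move; the robot and the scene stay as the last step left them, time stands still between calls to the robot, and variables do not carry over. Pictures are saved under pics/ and viewed, at most 10 in all, crops included, and the job is handed in when it is done.

Besides the shell and the picture viewer there is one more tool, called after "Call:" by a JSON object that holds its "name" and its "arguments", one argument or row to a line. servo_tool: Moves the arm, as the interface text tells. Shifts and turns lie within -1 to 1; 1 stands for 300 mm of shift or pi rad of turn. Its arguments: {"type":"object","properties":{"series":{"type":"array"},"grip_force":{"type":"number"}},"required":["series"]}

```bash
mkdir -p pics; ls
python3 - <<'E'
from cell import get_obs, eyes, env
import cv2,numpy as np
for n in("top","side"):
    c=eyes.read_camera(n);cv2.imwrite(f"pics/{n}0.png",c["frame"][:,:,::-1]);np.savez(f"{n}0.npz",**c)
    print(n,c["fx"],c["fy"],c["cx"],c["cy"],c["origin"],np.round(c["rotation"],4).tolist())
o=get_obs();print(o)
E
```

```text
pics
top 502.6414736375285 502.6414736375285 314.56515859939793 243.35636611082424 [ 0.37191251 -0.01077977  1.46530066] [-175.4203, 0.0479, -91.5253]
side 437.6036583861414 437.6036583861414 318.64213559957096 243.67894865074345 [ 0.34407835 -0.97694416  0.96899738] [-132.308, -1.1204, -6.9355]
{'time_s': 0.1, 'qpos': array([-73.79008641,  18.43395065,  -4.01800305,  83.16707706,
         1.29712562,  78.54080126,  -3.26142255]), 'joint_velocities': array([ 0.0790045 , -0.13050755,  0.06989926, -0.09341227,  0.04317005,
       -0.0126451 ,  0.05534874]), 'effort': array([ 6.52625022e-05, -4.92569017e+01, -4.05430505e-01, -3.13403428e+01,
       -6.40499010e-02,  3.93344311e-02,  6.87605211e-05]), 'tool_pos': array([0.17253877, 0.62617619, 0.22158832]), 'tool_rot': array([-1.79903531e+02,  6.72691015e-03,  1.64601015e+02]), 'force': array([ 0.70472097, -0.45730654, -0.11789382]), 'wrist_torque': array([ 0.06557486, -0.03668919, -0.07311669]), 'grasp_force': 0.0, 'grip_width': 0.08710241173515447}
```

View pics/top0.png

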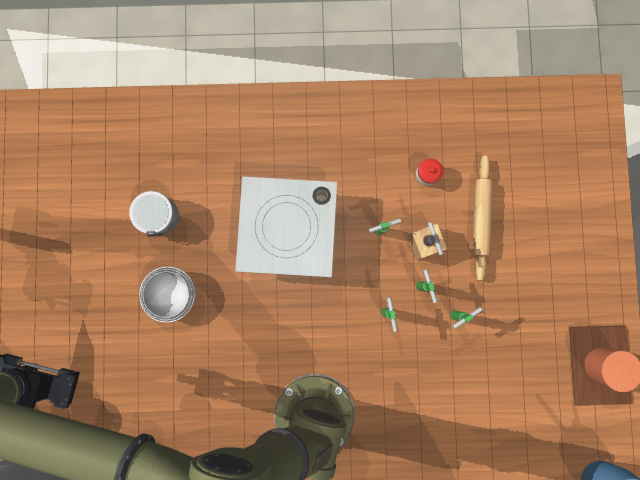

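View pics/side0.png

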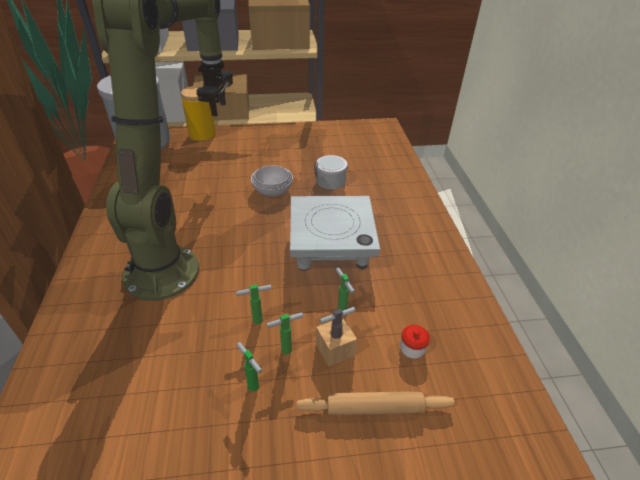

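Top view: four green T-keys stand at (383,227), (427,287), (391,315) and (465,317). The dark steel key stands in the maple block at (432,240), side view (338,322). I choose the dark one. The ring is at top (321,195), side (365,240). Next is a close crop to check.

```bash
cat > h.py <<'E'
import numpy as np,cv2
from scipy.spatial.transform import Rotation as R
def load(n,k=0):
    return dict(np.load(f"{n}{k}.npz"))
def rot(c): return R.from_euler('xyz',c["rotation"],degrees=True).as_matrix()
def ray(c,u,v):
    d=rot(c)@np.array([(u-c["cx"])/c["fx"],(v-c["cy"])/c["fy"],1.]);return c["origin"],d
def onplane(c,u,v,z):
    o,d=ray(c,u,v);return o+d*(z-o[2])/d[2]
def proj(c,p):
    q=rot(c).T@(np.asarray(p)-c["origin"]);return q[0]/q[2]*c["fx"]+c["cx"],q[1]/q[2]*c["fy"]+c["cy"]
def tri(c1,p1,c2,p2):
    o1,d1=ray(c1,*p1);o2,d2=ray(c2,*p2)
    s=np.linalg.lstsq(np.c_[d1,-d2],o2-o1,rcond=None)[0];a=o1+s[0]*d1;b=o2+s[1]*d2
    return (a+b)/2,np.linalg.norm(a-b)
E
python3 - <<'E'
from h import *
t=load("top");s=load("side")
a=t["frame"][160:290,300:460,::-1];b=s["frame"][200:380,280:420,::-1]
a=cv2.resize(a,None,fx=4,fy=4,interpolation=cv2.INTER_CUBIC)[:520,:]
b=cv2.resize(b,None,fx=3.3,fy=3.3,interpolation=cv2.INTER_CUBIC)
cv2.imwrite("pics/cropt.png",a);cv2.imwrite("pics/crops.png",b)
for n,c in(("t",t),("s",s)):
    g=cv2.cvtColor(c["frame"],cv2.COLOR_RGB2GRAY)
    x0,y0,x1,y1=(305,180,340,210) if n=="t" else (350,225,380,252)
    m=(g[y0:y1,x0:x1]<110).astype(np.uint8)
    l=cv2.connectedComponentsWithStats(m);i=1+l[2][1:,4].argmax()
    cn=max(cv2.findContours((l[0]==i).astype(np.uint8),cv2.RETR_EXTERNAL,cv2.CHAIN_APPROX_NONE)[0],key=len)
    e=cv2.fitEllipse(cn);p=(e[0][0]+x0,e[0][1]+y0);print(n,p,e[1],onplane(c,*p,0.11))
    print(n,"corner/plane check")
E
```

```text
Traceback (most recent call last):
cv2.error: OpenCV(4.12.0) :-1: error: (-5:Bad argument) in function 'findContours'
> Overload resolution failed:
>  - image is not a numpy array, neither a scalar
>  - Expected Ptr<cv::UMat> for argument 'image'
```

View pics/cropt.png

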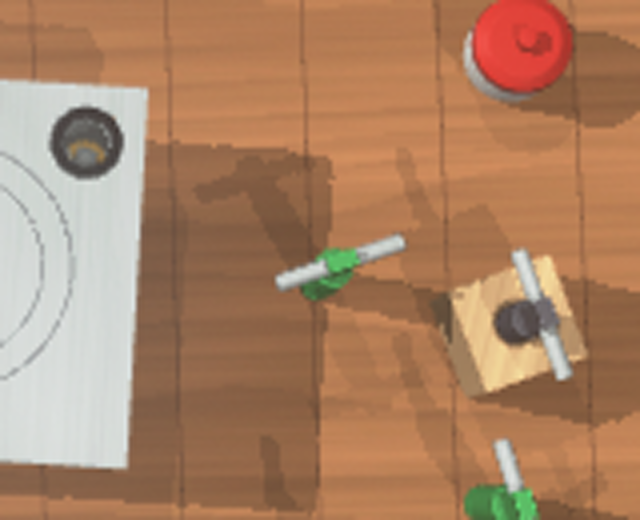

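View pics/crops.png

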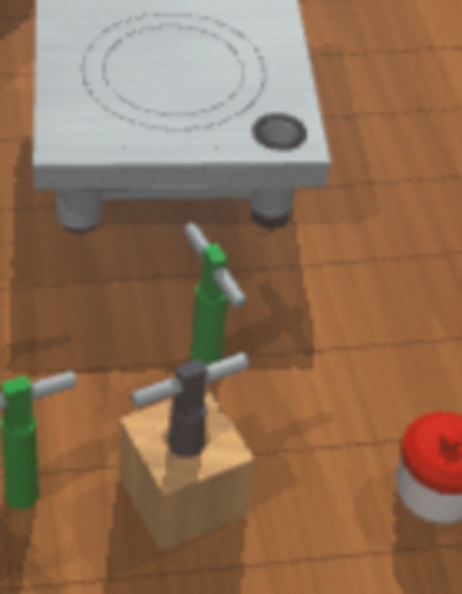

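The crops confirm it: the dark hub with the steel bar stands in the maple block (top crop about (540,315), side crop (190,400)). The ring is at top crop (87,142).

```bash
cat > m.py <<'E'
from h import *
t=load("top");s=load("side")
def blob(m,hull=False):
    n,l,st,ce=cv2.connectedComponentsWithStats(m.astype(np.uint8));i=1+st[1:,4].argmax()
    return (l==i).astype(np.uint8)
def cont(m): return max(cv2.findContours(m,cv2.RETR_EXTERNAL,cv2.CHAIN_APPROX_NONE)[0],key=len)
for n,c in(("t",t),("s",s)):
    f=c["frame"].astype(int);g=f.mean(2);sat=f.max(2)-f.min(2)
    x0,y0,x1,y1=(308,182,335,208) if n=="t" else (350,228,378,251)
    e=cv2.fitEllipse(cont(blob(g[y0:y1,x0:x1]<120)));p=(e[0][0]+x0,e[0][1]+y0)
    print(n,"ring",np.round(p,2),np.round(e[1],1),onplane(c,*p,0.11)[:2].round(4))
    # bar: bright grey
    x0,y0,x1,y1=(422,215,448,260) if n=="t" else (315,300,360,330)
    m=blob((sat[y0:y1,x0:x1]<35)&(g[y0:y1,x0:x1]>120)) if n=="t" else ((sat[y0:y1,x0:x1]<35)&(g[y0:y1,x0:x1]>120)).astype(np.uint8)
    r=cv2.minAreaRect(cv2.findNonZero(m));b=cv2.boxPoints(r)+[x0,y0]
    i=np.argsort(np.linalg.norm(b-b[0],axis=1));e1=(b[i[0]]+b[i[1]])/2;e2=(b[i[2]]+b[i[3]])/2
    P=[onplane(c,*q,0.147) for q in(e1,e2)]
    print(n,"bar",e1,e2,"mid",((P[0]+P[1])/2).round(4)[:2],"len",np.linalg.norm(P[0]-P[1]).round(4),"ang",np.degrees(np.arctan2(*(P[1]-P[0])[1::-1])).round(1))
    # block
    x0,y0,x1,y1=(405,215,455,265) if n=="t" else (310,310,362,368)
    hsv=cv2.cvtColor(c["frame"],cv2.COLOR_RGB2HSV)[y0:y1,x0:x1]
    v=np.median(c["frame"][239:242,418:421].reshape(-1,3),0) if n=="t" else np.median(c["frame"][335:337,324:326].reshape(-1,3),0)
    m=blob(np.abs(f[y0:y1,x0:x1]-v).max(2)<28)
    h=cv2.convexHull(cont(m));q=cv2.approxPolyN(h,4) .reshape(-1,2)+[x0,y0]
    B=np.array([onplane(c,*k,0.075)[:2] for k in q]);print(n,"block",v,q.tolist(),B.round(4).tolist(),B.mean(0).round(4),np.linalg.norm(B-np.roll(B,1,0),axis=1).round(3))
# board
f=t["frame"].astype(int);m=blob(((f.max(2)-f.min(2))<30)[150:300,220:350]&(f.mean(2)>150)[150:300,220:350])
q=cv2.approxPolyN(cv2.convexHull(cont(m)),4).reshape(-1,2)+[220,150]
B=np.array([onplane(t,*k,0.11)[:2] for k in q]);print("board",B.round(4).tolist(),B.mean(0).round(4),np.linalg.norm(B-np.roll(B,1,0),axis=1).round(3))
E
python3 m.py
```

```text
t ring [321.22 195.09] [16.5 17.1] [ 0.6119 -0.0342]
t bar [436.23287582 241.28767204] [441.         254.00000381] mid [ 0.4575 -0.3382] len 0.0355 ang -162.0
t block [231. 192. 139.] [[437, 252], [421, 257], [412, 232], [429, 227]] [[0.4502, -0.351], [0.4375, -0.3061], [0.5077, -0.2841], [0.5204, -0.332]] [ 0.479  -0.3183] [0.073 0.047 0.074 0.05 ]
s ring [364.27 239.54] [ 9.4 15.6] [ 0.6112 -0.0373]
s bar [320.31180859 319.89086723] [354.03117943 308.08908701] mid [ 0.4835 -0.3327] len 0.0892 ang 17.3
s block [210.  162.5 111. ] [[329, 347], [320, 333], [317, 326], [331, 321]] [[0.4602, -0.3738], [0.4437, -0.3308], [0.4388, -0.3088], [0.4761, -0.297]] [ 0.4547 -0.3276] [0.078 0.046 0.023 0.039]
board [[0.6469, -0.0783], [0.3885, -0.0543], [0.4115, 0.2037], [0.6705, 0.1809]] [0.5294 0.063 ] [0.26  0.26  0.259 0.26 ]
```

Run:
```python
from h import *
t=load("top");s=load("side")
f=t["frame"].astype(int);m=np.zeros(f.shape[:2],np.uint8);m[215:260,422:448]=(((f.max(2)-f.min(2))<35)&(f.mean(2)>120))[215:260,422:448]
r=cv2.minAreaRect(cv2.findNonZero(m));b=cv2.boxPoints(r);print(r)
p=r[0];print(onplane(t,*p,.145),tri(t,p,s,(337.17,314.0)))
i=np.argsort(np.linalg.norm(b-b[0],axis=1));P=[onplane(t,*((b[i[k]]+b[i[k+1]])/2),.145) for k in(0,2)];d=P[1]-P[0];print(np.linalg.norm(d),np.degrees(np.arctan2(d[1],d[0])))
print(tri(t,(321.22,195.09),s,(364.27,239.54)))
# tool frame vs cam? current yaw and reach
```

```text
((435.72802734375, 238.0475616455078), (33.58280563354492, 5.481899261474609), 69.775146484375)
[ 0.48317624 -0.33223835  0.145     ] (array([ 0.48311737, -0.33201815,  0.14591233]), np.float64(3.60360455175382e-05))
0.08832886970829158 -162.3574591346275
(array([ 0.61226299, -0.03421341,  0.1071812 ]), np.float64(0.000325780321805951))
```

```bash
cat > mv.py <<'E'
# python3 mv.py x y z yaw : units for servo_tool from the measured pose
import sys,numpy as np
from cell import get_obs
from scipy.spatial.transform import Rotation as R
o=get_obs();x,y,z,yaw=map(float,sys.argv[1:5])
C=R.from_euler('xyz',o["tool_rot"],degrees=True);T=R.from_euler('xyz',[180,0,yaw],degrees=True)
print(o["tool_pos"].round(4),o["tool_rot"].round(2),"q",o["qpos"].round(1))
print("shift",(C.inv().apply(np.array([x,y,z])-o["tool_pos"])/.3).round(4),"turn",((C.inv()*T).as_rotvec()/np.pi).round(4))
E
python3 mv.py 0.413 0.477 0.3 105
```

```text
[0.1725 0.6262 0.2216] [-1.799e+02  1.000e-02  1.646e+02] q [-73.8  18.4  -4.   83.2   1.3  78.5  -3.3]
shift [-0.9048 -0.267  -0.2608] turn [-5.000e-04  3.000e-04  3.311e-01]
```

Call:
{"name": "servo_tool", "arguments": {
  "series": [
    [[-0.9, -0.27, -0.26, 0, 0, 0.333, 1], [-0.9, -0.27, -0.26, 0, 0, 0.333, 1], [-0.9, -0.27, -0.26, 0, 0, 0.333, 1], [-0.9, -0.27, -0.26, 0, 0, 0.333, 1], [-0.9, -0.27, -0.26, 0, 0, 0.333, 1], [-0.9, -0.27, -0.26, 0, 0, 0.333, 1], [-0.9, -0.27, -0.26, 0, 0, 0.333, 1], [-0.9, -0.27, -0.26, 0, 0, 0.333, 1], [-0.9, -0.27, -0.26, 0, 0, 0.333, 1]]
  ],
  "grip_force": 30
}}

```text
time_s: 0.85
tool_pos: [0.4155, 0.4738, 0.3012]
tool_rot: [179.9, 0.0, 103.9]
force: [-0.8, 0.3, -0.3]
grip_width: 0.0869
grasp_force: 0.0
```

```bash
python3 mv.py 0.60 0.24 0.3 60;python3 mv.py 0.6 -0.02 0.3 20
```

```text
[0.4155 0.4738 0.3012] [1.7989e+02 4.0000e-02 1.0391e+02] q [-60.7  14.5  11.8  79.5  -2.8  86.2 -35.2]
shift [-0.9045  0.4096  0.0054] turn [ 0.0007 -0.      0.2439]
[0.4155 0.4738 0.3012] [1.7989e+02 4.0000e-02 1.0391e+02] q [-60.7  14.5  11.8  79.5  -2.8  86.2 -35.2]
shift [-1.7457  0.2013  0.0056] turn [ 6.000e-04 -3.000e-04  4.662e-01]
```

Call:
{"name": "servo_tool", "arguments": {
  "series": [
    [[-0.9, 0.41, 0, 0, 0, 0.25, 1], [-0.9, 0.41, 0, 0, 0, 0.25, 1], [-0.9, 0.41, 0, 0, 0, 0.25, 1], [-0.9, 0.41, 0, 0, 0, 0.25, 1], [-0.9, 0.41, 0, 0, 0, 0.25, 1], [-0.9, 0.41, 0, 0, 0, 0.25, 1], [-0.9, 0.41, 0, 0, 0, 0.25, 1], [-0.9, 0.41, 0, 0, 0, 0.25, 1]]
  ]
}}

```text
time_s: 1.52
tool_pos: [0.6035, 0.2363, 0.3002]
tool_rot: [179.7, 0.2, 58.8]
force: [0.5, -1.0, 1.1]
grip_width: 0.0869
grasp_force: 0.0
```

```bash
python3 mv.py 0.6 -0.03 0.3 20
```

```text
[0.6035 0.2363 0.3002] [179.68   0.23  58.83] q [-44.1  17.7  26.3  77.2  -7.4  86.9 -49.6]
shift [-0.7655  0.4492  0.0063] turn [0.0022 0.0006 0.2157]
```

Call:
{"name": "servo_tool", "arguments": {
  "series": [
    [[-0.77, 0.45, 0, 0, 0, 0.228, 1], [-0.77, 0.45, 0, 0, 0, 0.228, 1], [-0.77, 0.45, 0, 0, 0, 0.228, 1], [-0.77, 0.45, 0, 0, 0, 0.228, 1], [-0.77, 0.45, 0, 0, 0, 0.228, 1], [-0.77, 0.45, 0, 0, 0, 0.228, 1], [-0.77, 0.45, 0, 0, 0, 0.228, 1], [-0.77, 0.45, 0, 0, 0, 0.228, 1]]
  ]
}}

```text
time_s: 2.18
tool_pos: [0.5977, -0.0283, 0.3008]
tool_rot: [179.9, 0.0, 18.0]
force: [0.7, -0.7, 0.4]
grip_width: 0.0872
grasp_force: 0.0
```

```bash
python3 mv.py 0.4833 -0.3305 0.27 17.5
```

```text
[ 0.5977 -0.0283  0.3008] [1.7985e+02 4.0000e-02 1.8040e+01] q [-32.7  12.   39.   85.   -7.4  85.6 -65.7]
shift [-0.6743  0.8394  0.1054] turn [0.0008 0.0002 0.003 ]
```

Call:
{"name": "servo_tool", "arguments": {
  "series": [
    [[-0.674, 0.84, 0.105, 0, 0, 0.003, 1], [-0.674, 0.84, 0.105, 0, 0, 0.003, 1], [-0.674, 0.84, 0.105, 0, 0, 0.003, 1], [-0.674, 0.84, 0.105, 0, 0, 0.003, 1], [-0.674, 0.84, 0.105, 0, 0, 0.003, 1], [-0.674, 0.84, 0.105, 0, 0, 0.003, 1], [-0.674, 0.84, 0.105, 0, 0, 0.003, 1], [-0.674, 0.84, 0.105, 0, 0, 0.003, 1], [-0.674, 0.84, 0.105, 0, 0, 0.003, 1], [-0.674, 0.84, 0.105, 0, 0, 0.003, 1], [-0.674, 0.84, 0.105, 0, 0, 0.003, 1]]
  ]
}}

```text
time_s: 3.1
tool_pos: [0.4884, -0.3224, 0.2686]
tool_rot: [-179.9, -0.0, 18.2]
force: [0.2, -0.1, -0.6]
grip_width: 0.087
grasp_force: 0.0
```

```bash
python3 mv.py 0.4833 -0.3315 0.123 17.5
```

```text
[ 0.4884 -0.3224  0.2686] [-1.7992e+02 -2.0000e-02  1.8200e+01] q [-11.6  12.1  49.8  90.2  -9.4  82.1 -32.9]
shift [-0.0259  0.0243  0.4853] turn [-0.0005 -0.0001  0.0039]
```

Call:
{"name": "servo_tool", "arguments": {
  "series": [
    [[0, 0, 0, 0, 0, 0, 1], [0, 0, 0, 0, 0, 0, 1]]
  ]
}}

```text
time_s: 3.27
tool_pos: [0.4889, -0.3219, 0.2689]
tool_rot: [-180.0, -0.0, 18.3]
force: [0.6, -0.6, 0.1]
grip_width: 0.0872
grasp_force: 0.0
```

```bash
python3 mv.py 0.4833 -0.3315 0.123 17.5
```

```text
[ 0.4889 -0.3219  0.2689] [-1.7996e+02 -2.0000e-02  1.8310e+01] q [-11.7  12.1  49.8  90.2  -9.4  82.1 -32.9]
shift [-0.0278  0.0249  0.4862] turn [-0.0002 -0.0001  0.0045]
```

Call:
{"name": "servo_tool", "arguments": {
  "series": [
    [[-0.028, 0.025, 0.1, 0, 0, 0.0045, 1], [-0.028, 0.025, 0.22, 0, 0, 0.0045, 1], [-0.028, 0.025, 0.33, 0, 0, 0.0045, 1], [-0.028, 0.025, 0.42, 0, 0, 0.0045, 1], [-0.028, 0.025, 0.486, 0, 0, 0.0045, 1], [-0.028, 0.025, 0.486, 0, 0, 0.0045, 1], [-0.028, 0.025, 0.486, 0, 0, 0.0045, 1]]
  ]
}}

```text
time_s: 3.85
tool_pos: [0.4821, -0.3325, 0.1228]
tool_rot: [-179.9, 0.1, 17.4]
force: [0.0, -0.6, 0.6]
grip_width: 0.0872
grasp_force: 0.0
```

```bash
python3 mv.py 0.4833 -0.3315 0.123 17.5
python3 - <<'E'
from cell import eyes,get_obs
from h import *
for n in("top","side"):
    c=eyes.read_camera(n);np.savez(f"{n}1.npz",**c)
s=load("side",1)["frame"][260:370,270:400,::-1];t=load("top",1)["frame"][190:300,370:500,::-1]
cv2.imwrite("pics/g1.png",cv2.resize(np.hstack([s,t]),None,fx=3,fy=3,interpolation=cv2.INTER_CUBIC))
E
```

```text
[ 0.4821 -0.3325  0.1228] [-1.7993e+02  8.0000e-02  1.7380e+01] q [ -8.1  19.1  48.1 101.  -15.3  66.8 -28.1]
shift [ 0.0049 -0.0019 -0.0007] turn [-0.0004  0.0004 -0.0006]
```

View pics/g1.png

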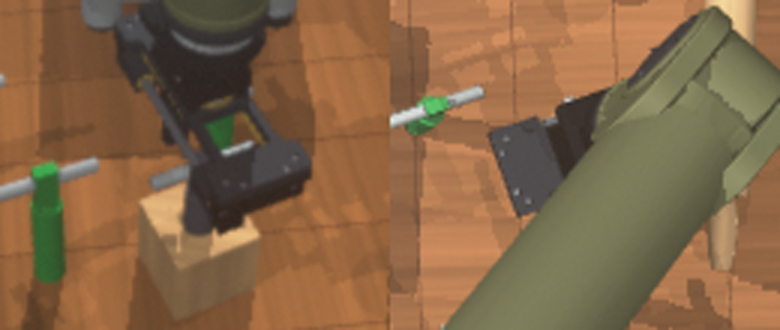

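The side crop shows the fingers straddling the dark hub, with the bar at about (190,165) passing between them. Closing now.

Call:
{"name": "servo_tool", "arguments": {
  "series": [
    [[0.005, -0.002, 0, 0, 0, 0, 0], [0.005, -0.002, 0, 0, 0, 0, 0], [0.005, -0.002, 0, 0, 0, 0, 0], [0.005, -0.002, 0, 0, 0, 0, 0], [0.005, -0.002, 0, 0, 0, 0, 0], [0.005, -0.002, 0, 0, 0, 0, 0]]
  ],
  "grip_force": 35
}}

```text
time_s: 4.45
tool_pos: [0.4831, -0.3329, 0.1234]
tool_rot: [180.0, -0.0, 17.3]
force: [0.3, 1.1, -0.3]
grip_width: 0.0549
grasp_force: 0.0
```

```bash
python3 mv.py 0.4833 -0.3315 0.27 17.5
```

```text
[ 0.4831 -0.3329  0.1234] [ 1.800e+02 -2.000e-02  1.726e+01] q [ -8.1  19.1  48.1 101.  -15.3  66.8 -28.2]
shift [ 0.0023 -0.0042 -0.4887] turn [ 0.     -0.0001 -0.0013]
```

Call:
{"name": "servo_tool", "arguments": {
  "series": [
    [[0, 0, 0, 0, 0, 0, 0], [0, 0, 0, 0, 0, 0, 0], [0, 0, 0, 0, 0, 0, 0], [0, 0, 0, 0, 0, 0, 0], [0, 0, 0, 0, 0, 0, 0], [0, 0, 0, 0, 0, 0, 0], [0, 0, 0, 0, 0, 0, 0], [0, 0, 0, 0, 0, 0, 0], [0, 0, 0, 0, 0, 0, 0], [0, 0, 0, 0, 0, 0, 0]]
  ]
}}

```text
time_s: 5.28
tool_pos: [0.483, -0.3329, 0.1232]
tool_rot: [-180.0, -0.0, 17.3]
force: [0.7, 0.2, 0.4]
grip_width: 0.0116
grasp_force: 35.0
```

```bash
python3 mv.py 0.4833 -0.3315 0.27 17.5
```

```text
[ 0.483  -0.3329  0.1232] [-180.     -0.     17.27] q [ -8.1  19.1  48.1 101.  -15.4  66.8 -28.2]
shift [ 0.0022 -0.0041 -0.4893] turn [-0.     -0.     -0.0013]
```

Call:
{"name": "servo_tool", "arguments": {
  "series": [
    [[0, 0, -0.08, 0, 0, 0, 0], [0, 0, -0.18, 0, 0, 0, 0], [0, 0, -0.3, 0, 0, 0, 0], [0, 0, -0.4, 0, 0, 0, 0], [0, 0, -0.5, 0, 0, 0, 0], [0, 0, -0.5, 0, 0, 0, 0]]
  ]
}}

```text
time_s: 5.78
tool_pos: [0.4851, -0.3349, 0.2792]
tool_rot: [179.6, -0.4, 17.3]
force: [0.7, -0.8, -1.6]
grip_width: 0.0118
grasp_force: 35.0
```

```bash
python3 mv.py 0.55 -0.18 0.273 80;python3 mv.py 0.6115 -0.035 0.273 130; python3 -c "
from cell import get_obs;o=get_obs();print(o['wrist_torque'],o['force'],o['effort'])"
```

```text
[ 0.4851 -0.3349  0.2792] [179.64  -0.4   17.26] q [-11.   12.1  50.7  89.1  -9.5  82.7 -32.6]
shift [ 0.3596 -0.4289  0.0205] turn [ 0.003  -0.0009 -0.3486]
[ 0.4851 -0.3349  0.2792] [179.64  -0.4   17.26] q [-11.   12.1  50.7  89.1  -9.5  82.7 -32.6]
shift [ 0.6988 -0.8297  0.0204] turn [ 3.500e-03  5.000e-04 -6.263e-01]
[-0.17888757 -0.02412328 -0.04145567] [ 0.71401211 -0.78637491 -1.57977204] [ -1.35086004 -30.00131249   4.12041754 -30.50521374  -0.12773654
   0.88181678  -0.07951695]
```

Call:
{"name": "servo_tool", "arguments": {
  "series": [
    [[0.36, -0.43, 0.02, 0, 0, -0.35, 0], [0.36, -0.43, 0.02, 0, 0, -0.35, 0], [0.36, -0.43, 0.02, 0, 0, -0.35, 0], [0.36, -0.43, 0.02, 0, 0, -0.35, 0], [0.36, -0.43, 0.02, 0, 0, -0.35, 0], [0.36, -0.43, 0.02, 0, 0, -0.35, 0], [0.36, -0.43, 0.02, 0, 0, -0.35, 0], [0.36, -0.43, 0.02, 0, 0, -0.35, 0], [0.36, -0.43, 0.02, 0, 0, -0.35, 0], [0.36, -0.43, 0.02, 0, 0, -0.35, 0]]
  ]
}}

```text
time_s: 6.62
tool_pos: [0.5473, -0.1774, 0.266]
tool_rot: [-179.9, -0.0, 80.4]
force: [-0.4, -0.4, -2.5]
grip_width: 0.0116
grasp_force: 35.0
```

```bash
python3 mv.py 0.6115 -0.035 0.273 145
```

```text
[ 0.5473 -0.1774  0.266 ] [-1.7989e+02 -1.0000e-02  8.0410e+01] q [-18.5   9.2  38.3  91.5  -5.8  81.4  10.7]
shift [ 0.5036  0.132  -0.0235] turn [-0.0005 -0.0004 -0.3588]
```

Call:
{"name": "servo_tool", "arguments": {
  "series": [
    [[0.504, 0.132, -0.023, 0, 0, -0.36, 0], [0.504, 0.132, -0.023, 0, 0, -0.36, 0], [0.504, 0.132, -0.023, 0, 0, -0.36, 0], [0.504, 0.132, -0.023, 0, 0, -0.36, 0], [0.504, 0.132, -0.023, 0, 0, -0.36, 0], [0.504, 0.132, -0.023, 0, 0, -0.36, 0], [0.504, 0.132, -0.023, 0, 0, -0.36, 0], [0.504, 0.132, -0.023, 0, 0, -0.36, 0], [0.504, 0.132, -0.023, 0, 0, -0.36, 0], [0.504, 0.132, -0.023, 0, 0, -0.36, 0], [0.504, 0.132, -0.023, 0, 0, -0.36, 0]]
  ]
}}

```text
time_s: 7.53
tool_pos: [0.6121, -0.0353, 0.2734]
tool_rot: [-180.0, -0.1, 144.8]
force: [0.1, 0.1, -3.2]
grip_width: 0.012
grasp_force: 35.0
```

```bash
python3 mv.py 0.6115 -0.035 0.22 145
python3 - <<'E'
from cell import eyes,get_obs
from h import *
for n in("top","side"):
    c=eyes.read_camera(n);np.savez(f"{n}2.npz",**c)
s=load("side",2)["frame"][140:280,280:440,::-1];t=load("top",2)["frame"][130:270,260:420,::-1]
cv2.imwrite("pics/g2.png",cv2.resize(np.hstack([s,t]),None,fx=2.5,fy=2.5,interpolation=cv2.INTER_CUBIC))
E
```

```text
[ 0.6121 -0.0353  0.2734] [-1.7997e+02 -6.0000e-02  1.4477e+02] q [-21.   13.4  26.4  85.1  -5.9  82.9  60.3]
shift [ 0.0021 -0.0002  0.1779] turn [-0.0002 -0.0003 -0.0013]
```

View pics/g2.png

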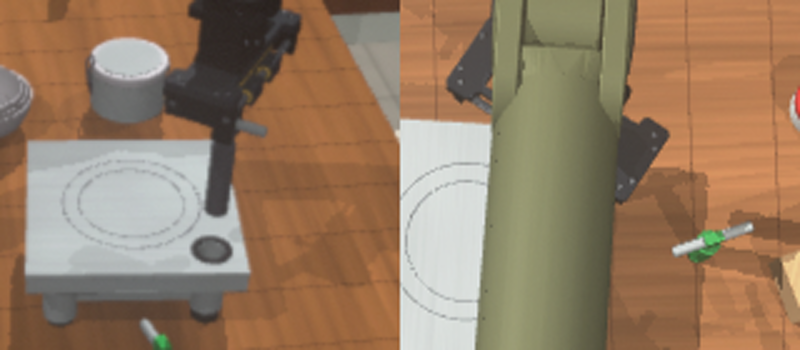

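The key is over the ring: its tip is at side (366,225) and the ring at (364,239). I check the tube axis against the expected projection.

Run:
```python
from h import *
s=load("side",2);f=s["frame"].astype(int)
p=np.array([0.6121,-0.0353,0.1704])
for dz in(0,.03,.06):print("exp",np.round(proj(s,p+[0,0,dz]),2))
print("ringexp",proj(s,(0.6115,-.035,.11)), "meas ring 364.27 239.54")
for v in range(204,229,3):
    r=f[v,350:385];d=np.where(r.mean(1)<95)[0]+350
    print(v,d.min() if len(d) else None,d.max() if len(d) else None)
```

```text
exp [366.32 223.34]
exp [367.31 215.15]
exp [368.33 206.68]
ringexp (np.float64(364.2097070580064), np.float64(239.0166367857004)) meas ring 364.27 239.54
204 365 373
207 364 373
210 364 372
213 364 371
216 363 383
219 363 370
222 363 370
225 364 369
228 None None
```

Call:
{"name": "servo_tool", "arguments": {
  "series": [
    [[0.002, 0, 0.1, 0, 0, 0, 0], [0.002, 0, 0.18, 0, 0, 0, 0], [0.002, 0, 0.23, 0, 0, 0, 0], [0.002, 0, 0.28, 0, 0, 0, 0], [0.002, 0, 0.32, 0, 0, 0, 0], [0.002, 0, 0.36, 0, 0, 0, 0], [0.002, 0, 0.36, 0, 0, 0, 0]]
  ]
}}

```text
time_s: 8.22
tool_pos: [0.6108, -0.0348, 0.1635]
tool_rot: [-179.9, -0.1, 145.0]
force: [0.1, -1.0, -3.0]
grip_width: 0.0118
grasp_force: 35.0
```

```bash
cat > st.py <<'E'
from cell import get_obs
o=get_obs();print(o["tool_pos"].round(5),o["tool_rot"].round(2),"F",o["force"].round(2),"T",o["wrist_torque"].round(3),"q7",o["qpos"][[2,6]].round(1),"eff7",o["effort"][6].round(3))
E
python3 st.py
```

```text
[ 0.61083 -0.03484  0.16354] [-1.7987e+02 -1.4000e-01  1.4501e+02] F [ 0.05 -1.01 -2.99] T [-0.102 -0.085  0.   ] q7 [25.7 61.6] eff7 0.019
```

Call:
{"name": "servo_tool", "arguments": {
  "series": [
    [[0, 0, 0.01, 0, 0, 0, 0], [0, 0, 0.02, 0, 0, 0, 0], [0, 0, 0.03, 0, 0, 0, 0], [0, 0, 0.037, 0, 0, 0, 0], [0, 0, 0.037, 0, 0, 0, 0]]
  ]
}}

```text
time_s: 8.63
tool_pos: [0.6119, -0.0348, 0.155]
tool_rot: [180.0, -0.0, 145.1]
force: [0.9, 0.5, -2.9]
grip_width: 0.0116
grasp_force: 35.0
```

```bash
python3 st.py
```

```text
[ 0.61188 -0.03484  0.15496] [ 1.8000e+02 -1.0000e-02  1.4507e+02] F [ 0.86  0.54 -2.87] T [-0.048 -0.022  0.01 ] q7 [25.6 61.9] eff7 0.005
```

Call:
{"name": "servo_tool", "arguments": {
  "series": [
    [[0, 0, 0.004, 0, 0, 0, 0], [0, 0, 0.008, 0, 0, 0, 0], [0, 0, 0.012, 0, 0, 0, 0], [0, 0, 0.012, 0, 0, 0, 0]]
  ]
}}

```text
time_s: 8.97
tool_pos: [0.6124, -0.035, 0.1521]
tool_rot: [180.0, 0.1, 145.1]
force: [-0.5, -0.8, 1.2]
grip_width: 0.0116
grasp_force: 35.0
```

```bash
python3 st.py
```

```text
[ 0.6124 -0.035   0.1521] [1.7996e+02 5.0000e-02 1.4507e+02] F [-0.52 -0.78  1.2 ] T [-0.019  0.177 -0.029] q7 [25.6 61.9] eff7 0.006
```

Call:
{"name": "servo_tool", "arguments": {
  "series": [
    [[0, 0, 0.002, 0, 0, -0.03, 0], [0, 0, 0.002, 0, 0, -0.06, 0], [0, 0, 0.002, 0, 0, -0.09, 0], [0, 0, 0.002, 0, 0, -0.12, 0], [0, 0, 0.002, 0, 0, -0.12, 0]]
  ]
}}

```text
time_s: 9.38
tool_pos: [0.6123, -0.0356, 0.151]
tool_rot: [-180.0, 0.1, 166.8]
force: [1.6, -1.0, -2.4]
grip_width: 0.012
grasp_force: 35.0
```

```bash
python3 st.py
```

```text
[ 0.6123  -0.03559  0.15096] [-1.7998e+02  6.0000e-02  1.6677e+02] F [ 1.63 -1.02 -2.39] T [-0.308 -0.254 -0.005] q7 [22.5 82.9] eff7 0.941
```

Call:
{"name": "servo_tool", "arguments": {
  "series": [
    [[0, 0, 0.004, 0, 0, 0, 0], [0, 0, 0.008, 0, 0, 0, 0], [0, 0, 0.012, 0, 0, 0, 0], [0, 0, 0.012, 0, 0, 0, 0]]
  ]
}}

```text
time_s: 9.72
tool_pos: [0.6122, -0.0354, 0.1471]
tool_rot: [-180.0, 0.0, 166.6]
force: [1.6, -0.9, -2.3]
grip_width: 0.012
grasp_force: 35.0
```

```bash
python3 st.py
```

```text
[ 0.6122  -0.03538  0.14711] [-1.7997e+02  4.0000e-02  1.6660e+02] F [ 1.61 -0.93 -2.3 ] T [-0.552 -0.534  0.013] q7 [22.5 82.8] eff7 0.007
```

Engaged at yaw ≈ 167°. I continue down onto the stem.

Call:
{"name": "servo_tool", "arguments": {
  "series": [
    [[0, 0, 0.004, 0, 0, 0, 0], [0, 0, 0.008, 0, 0, 0, 0], [0, 0, 0.012, 0, 0, 0, 0], [0, 0, 0.016, 0, 0, 0, 0], [0, 0, 0.016, 0, 0, 0, 0]]
  ]
}}

```text
time_s: 10.13
tool_pos: [0.6121, -0.0352, 0.1423]
tool_rot: [-180.0, 0.0, 166.7]
force: [2.0, -2.7, -2.7]
grip_width: 0.012
grasp_force: 35.0
```

```bash
python3 st.py
```

```text
[ 0.61214 -0.03523  0.14233] [-1.7998e+02  3.0000e-02  1.6665e+02] F [ 2.03 -2.66 -2.72] T [-0.835 -0.6   -0.009] q7 [22.5 82.9] eff7 0.026
```

Call:
{"name": "servo_tool", "arguments": {
  "series": [
    [[-0.002, -0.002, 0, 0, 0, 0, 0], [-0.002, -0.002, 0.003, 0, 0, 0, 0], [-0.002, -0.002, 0.003, 0, 0, 0, 0]]
  ]
}}

```text
time_s: 10.38
tool_pos: [0.6123, -0.0355, 0.1414]
tool_rot: [180.0, -0.0, 166.7]
force: [2.0, -1.5, -0.2]
grip_width: 0.0117
grasp_force: 35.0
```

```bash
python3 st.py
```

```text
[ 0.61233 -0.03554  0.14141] [ 1.7999e+02 -2.0000e-02  1.6667e+02] F [ 1.99 -1.49 -0.2 ] T [-0.573 -0.404 -0.041] q7 [22.5 83. ] eff7 0.028
```

Call:
{"name": "servo_tool", "arguments": {
  "series": [
    [[-0.002, -0.001, -0.003, 0, 0, 0.03, 0], [-0.002, -0.001, -0.003, 0, 0, 0.06, 0], [-0.002, -0.001, -0.003, 0, 0, 0.09, 0], [-0.002, -0.001, -0.003, 0, 0, 0.12, 0], [-0.002, -0.001, -0.003, 0, 0, 0.15, 0], [-0.002, -0.001, -0.002, 0, 0, 0.18, 0], [-0.002, -0.001, -0.002, 0, 0, 0.21, 0], [-0.002, -0.001, -0.001, 0, 0, 0.24, 0], [-0.002, -0.001, 0, 0, 0, 0.27, 0], [-0.002, -0.001, 0, 0, 0, 0.3, 0], [-0.002, -0.001, 0, 0, 0, 0.3, 0]]
  ]
}}

```text
time_s: 11.3
tool_pos: [0.6123, -0.0359, 0.1412]
tool_rot: [-179.9, -0.0, 112.6]
force: [0.3, -1.6, -1.2]
grip_width: 0.0118
grasp_force: 35.0
```

```bash
python3 st.py
```

```text
[ 0.61233 -0.03587  0.1412 ] [-1.7993e+02 -4.0000e-02  1.1255e+02] F [ 0.25 -1.58 -1.15] T [-0.684 -0.127  0.06 ] q7 [30.4 31.1] eff7 -0.937
```

Call:
{"name": "servo_tool", "arguments": {
  "series": [
    [[-0.0015, -0.0006, -0.001, 0, 0, 0.03, 0], [-0.0015, -0.0006, 0, 0, 0, 0.06, 0], [-0.0015, -0.0006, 0, 0, 0, 0.09, 0], [-0.0015, -0.0006, 0.001, 0, 0, 0.12, 0], [-0.0015, -0.0006, 0.001, 0, 0, 0.15, 0], [-0.0015, -0.0006, 0.001, 0, 0, 0.15, 0]]
  ]
}}

```text
time_s: 11.8
tool_pos: [0.6122, -0.0361, 0.1407]
tool_rot: [-179.9, -0.0, 85.7]
force: [1.3, -1.3, -2.5]
grip_width: 0.0118
grasp_force: 35.0
```

```bash
python3 st.py
```

```text
[ 0.61221 -0.03609  0.14073] [-1.799e+02 -2.000e-02  8.570e+01] F [ 1.29 -1.27 -2.53] T [-0.504  0.083  0.04 ] q7 [34.6  5.5] eff7 -0.93
```

```bash
cat > av.py <<'E'
from cell import get_obs,eyes
import numpy as np
L=[]
for i in range(5):
    o=get_obs();L.append(np.r_[o["tool_pos"],o["tool_rot"][2],o["force"],o["wrist_torque"]]);eyes.read_camera("side")
L=np.array(L);print(L.mean(0).round(4),"sd",L.std(0)[6:].round(3),o["time_s"])
E
python3 av.py
```

```text
[ 6.12300e-01 -3.61000e-02  1.40800e-01  8.58598e+01  1.47400e-01
 -1.34890e+00 -2.68170e+00 -5.04200e-01  1.36100e-01  1.10000e-02] sd [0.558 0.077 0.061 0.021] 12.0
```

Call:
{"name": "servo_tool", "arguments": {
  "series": [
    [[-0.001, 0, 0, 0, 0, 0.03, 0], [-0.001, 0, 0, 0, 0, 0.06, 0], [-0.001, 0, 0.001, 0, 0, 0.09, 0], [-0.001, 0, 0.001, 0, 0, 0.11, 0], [-0.001, 0, 0.0015, 0, 0, 0.11, 0]]
  ]
}}

```text
time_s: 12.47
tool_pos: [0.6123, -0.0363, 0.1405]
tool_rot: [-179.9, -0.0, 65.9]
force: [-0.9, 0.2, -2.5]
grip_width: 0.0117
grasp_force: 35.0
```

```bash
python3 av.py
```

```text
[ 6.12300e-01 -3.64000e-02  1.40500e-01  6.59983e+01 -1.05570e+00
 -6.05000e-02 -2.76650e+00 -2.10500e-01  5.20400e-01  6.30000e-03] sd [0.219 0.076 0.058 0.031] 12.6667
```

Call:
{"name": "servo_tool", "arguments": {
  "series": [
    [[-0.0005, -0.0012, 0.0005, 0, 0, 0.025, 0], [-0.0005, -0.0012, 0.001, 0, 0, 0.05, 0], [-0.0005, -0.0012, 0.001, 0, 0, 0.075, 0]]
  ]
}}

```text
time_s: 12.97
tool_pos: [0.6122, -0.0364, 0.1403]
tool_rot: [-179.9, -0.0, 52.2]
force: [-1.2, 1.1, -3.8]
grip_width: 0.0117
grasp_force: 35.0
```

```bash
python3 st.py;python3 av.py
```

```text
[ 0.61218 -0.03643  0.14033] [-1.7994e+02 -2.0000e-02  5.2230e+01] F [-1.22  1.14 -3.8 ] T [-0.077  0.593  0.024] q7 [ 40.2 -26.1] eff7 0.893
[ 6.12200e-01 -3.64000e-02  1.40300e-01  5.23518e+01 -1.42920e+00
  2.64000e-02 -3.10480e+00 -6.45000e-02  6.33900e-01  3.18000e-02] sd [0.638 0.037 0.044 0.014] 13.1667
```

Call:
{"name": "servo_tool", "arguments": {
  "series": [
    [[0, 0, 0.0005, 0, 0, 0.025, 0], [0, 0, 0.001, 0, 0, 0.05, 0], [0, 0, 0.001, 0, 0, 0.075, 0]]
  ]
}}

```text
time_s: 13.47
tool_pos: [0.6122, -0.0364, 0.1402]
tool_rot: [-179.9, -0.0, 38.8]
force: [-2.5, 0.6, -3.1]
grip_width: 0.0121
grasp_force: 35.0
```

```bash
python3 st.py;python3 av.py
```

```text
[ 0.61221 -0.03642  0.14016] [-179.94   -0.     38.77] F [-2.47  0.63 -3.06] T [ 0.073  0.768 -0.005] q7 [ 42.5 -38.8] eff7 0.889
[ 6.12300e-01 -3.64000e-02  1.40100e-01  3.88842e+01 -1.80230e+00
  7.72000e-01 -3.07620e+00  1.27000e-01  8.00700e-01  1.74000e-02] sd [0.409 0.04  0.037 0.021] 13.6667
```

Call:
{"name": "servo_tool", "arguments": {
  "series": [
    [[-0.0014, -0.002, 0.001, 0, 0, 0.025, 0], [-0.0014, -0.002, 0.002, 0, 0, 0.05, 0], [-0.0014, -0.002, 0.002, 0, 0, 0.075, 0]]
  ]
}}

```text
time_s: 13.97
tool_pos: [0.612, -0.0364, 0.1399]
tool_rot: [-180.0, -0.0, 25.3]
force: [-1.2, 1.2, -2.3]
grip_width: 0.0117
grasp_force: 35.0
```

```bash
python3 st.py;python3 av.py
```

```text
[ 0.61201 -0.03637  0.13988] [-1.7998e+02 -5.0000e-02  2.5280e+01] F [-1.2   1.15 -2.34] T [0.186 0.739 0.055] q7 [ 45.  -51.4] eff7 0.876
[ 0.612  -0.0364  0.1399 25.3922 -1.7628  1.001  -1.8092  0.2199  0.7584
  0.0394] sd [0.603 0.027 0.031 0.021] 14.1667
```

Call:
{"name": "servo_tool", "arguments": {
  "series": [
    [[0, 0, 0.0005, 0, 0, 0.025, 0], [0, 0, 0.001, 0, 0, 0.05, 0], [0, 0, 0.001, 0, 0, 0.06, 0]]
  ]
}}

```text
time_s: 14.47
tool_pos: [0.612, -0.0363, 0.1397]
tool_rot: [-180.0, -0.0, 14.5]
force: [-2.9, 1.1, -0.8]
grip_width: 0.0118
grasp_force: 35.0
```

```bash
python3 st.py;python3 av.py
```

```text
[ 0.61203 -0.03632  0.13973] [-1.7996e+02 -4.0000e-02  1.4510e+01] F [-2.88  1.14 -0.81] T [0.345 0.871 0.081] q7 [ 47.  -61.4] eff7 -0.116
[ 0.612  -0.0363  0.1397 14.6274 -2.5089  1.6492  0.0603  0.3992  0.9015
  0.0413] sd [0.436 0.029 0.058 0.045] 14.6667
```

Call:
{"name": "servo_tool", "arguments": {
  "series": [
    [[-0.001, -0.002, -0.002, 0, 0, 0.02, 0], [-0.001, -0.002, -0.002, 0, 0, 0.035, 0]]
  ]
}}

```text
time_s: 14.88
tool_pos: [0.6117, -0.0361, 0.1398]
tool_rot: [180.0, -0.1, 8.2]
force: [-0.9, 0.6, -2.3]
grip_width: 0.0118
grasp_force: 35.0
```

```bash
python3 st.py;python3 av.py
```

```text
[ 0.61165 -0.0361   0.13976] [ 1.80e+02 -5.00e-02  8.19e+00] F [-0.89  0.62 -2.26] T [0.314 0.587 0.088] q7 [ 48.2 -67.4] eff7 0.394
[ 0.6116 -0.0361  0.1398  8.2789 -0.897   1.3418 -2.3753  0.329   0.4813
  0.0755] sd [0.473 0.033 0.058 0.031] 15.0833
```

Call:
{"name": "servo_tool", "arguments": {
  "series": [
    [[0, 0, 0, 0, 0, 0.02, 0], [0, 0, 0, 0, 0, 0.035, 0]]
  ]
}}

```text
time_s: 15.3
tool_pos: [0.6115, -0.0361, 0.1398]
tool_rot: [-180.0, -0.0, 1.9]
force: [-1.3, 0.8, -2.8]
grip_width: 0.0119
grasp_force: 35.0
```

```bash
python3 st.py;python3 av.py
```

```text
[ 0.61153 -0.03606  0.13978] [-1.7999e+02 -2.0000e-02  1.8900e+00] F [-1.31  0.8  -2.85] T [0.419 0.381 0.062] q7 [ 49.4 -73.2] eff7 0.405
[ 0.6115 -0.036   0.1398  1.9789 -0.4928  1.2384 -3.2307  0.3498  0.3393
  0.0492] sd [0.357 0.04  0.038 0.033] 15.5
```

Call:
{"name": "servo_tool", "arguments": {
  "series": [
    [[0, 0, 0, 0, 0, 0.02, 0], [0, 0, 0.001, 0, 0, 0.035, 0]]
  ]
}}

```text
time_s: 15.72
tool_pos: [0.6115, -0.0361, 0.1397]
tool_rot: [-180.0, -0.0, -4.4]
force: [-0.8, 1.3, -1.4]
grip_width: 0.0118
grasp_force: 35.0
```

```bash
python3 st.py;python3 av.py
```

```text
[ 0.61155 -0.03606  0.13974] [-1.7998e+02 -3.0000e-02 -4.4100e+00] F [-0.79  1.34 -1.35] T [0.462 0.434 0.062] q7 [ 50.7 -79. ] eff7 0.381
[ 0.6115 -0.036   0.1397 -4.3209 -0.7201  1.1776 -1.9628  0.4261  0.3949
  0.0518] sd [0.397 0.018 0.038 0.017] 15.9167
```

Call:
{"name": "servo_tool", "arguments": {
  "series": [
    [[0, 0, 0, 0, 0, 0.02, 0], [0, 0, 0.001, 0, 0, 0.035, 0]]
  ]
}}

```text
time_s: 16.13
tool_pos: [0.6116, -0.036, 0.1397]
tool_rot: [-180.0, -0.0, -10.7]
force: [-1.9, 1.7, -0.2]
grip_width: 0.0112
grasp_force: 35.0
```

```bash
python3 st.py;python3 av.py
```

```text
[ 0.61163 -0.03604  0.13971] [-1.7997e+02 -3.0000e-02 -1.0700e+01] F [-1.88  1.65 -0.16] T [0.509 0.528 0.101] q7 [ 51.9 -84.7] eff7 0.356
[  0.6116  -0.036    0.1397 -10.6182  -1.1279   1.6047  -0.0713   0.5228
   0.491    0.0813] sd [0.616 0.044 0.035 0.026] 16.3333
```

Call:
{"name": "servo_tool", "arguments": {
  "series": [
    [[0, 0, 0.002, 0, 0, 0, 0], [0, 0, 0.004, 0, 0, 0, 0], [0, 0, 0.004, 0, 0, 0, 0]]
  ],
  "grip_force": 50
}}

```text
time_s: 16.63
tool_pos: [0.6116, -0.036, 0.1384]
tool_rot: [-180.0, -0.0, -10.6]
force: [-1.0, 1.1, 1.2]
grip_width: 0.0117
grasp_force: 50.0
```

```bash
python3 av.py
```

```text
[  0.6116  -0.0361   0.1384 -10.6079  -0.8319   1.7715   1.7346   0.6352
   0.5268   0.0914] sd [0.377 0.051 0.023 0.015] 16.8333
```

Call:
{"name": "servo_tool", "arguments": {
  "series": [
    [[0, 0, 0.002, 0, 0, 0, 0], [0, 0, 0.004, 0, 0, 0, 0], [0, 0, 0.004, 0, 0, 0, 0]]
  ]
}}

```text
time_s: 17.13
tool_pos: [0.6116, -0.0361, 0.1372]
tool_rot: [-180.0, -0.0, -10.6]
force: [-0.8, 2.4, 3.5]
grip_width: 0.0116
grasp_force: 50.0
```

```bash
python3 av.py
```

```text
[  0.6116  -0.0361   0.1372 -10.6257  -1.1886   2.205    3.9284   0.6673
   0.4788   0.0623] sd [0.51  0.04  0.02  0.026] 17.3333
```

Call:
{"name": "servo_tool", "arguments": {
  "series": [
    [[0, 0, 0.002, 0, 0, 0, 0], [0, 0, 0.004, 0, 0, 0, 0], [0, 0, 0.004, 0, 0, 0, 0]]
  ]
}}

```text
time_s: 17.63
tool_pos: [0.6119, -0.0362, 0.1371]
tool_rot: [-179.9, -0.1, -10.6]
force: [-3.1, 2.3, 10.2]
grip_width: 0.0119
grasp_force: 50.0
```

```bash
python3 av.py
```

```text
[  0.6119  -0.0362   0.1371 -10.6312  -2.6021   2.5426  10.338    0.7482
   0.9993   0.1155] sd [0.325 0.014 0.005 0.031] 17.8333
```

Call:
{"name": "servo_tool", "arguments": {
  "series": [
    [[0, 0, -0.002, 0, 0, 0, 0], [0, 0, -0.003, 0, 0, 0, 0], [0, 0, -0.003, 0, 0, 0, 0]]
  ]
}}

```text
time_s: 18.13
tool_pos: [0.6116, -0.0361, 0.1371]
tool_rot: [-180.0, -0.0, -10.6]
force: [-1.1, 1.8, 7.1]
grip_width: 0.0113
grasp_force: 50.0
```

```bash
python3 av.py
```

```text
[  0.6117  -0.0361   0.1371 -10.6294  -1.1037   2.0255   6.4873   0.7257
   0.6445   0.0972] sd [0.5   0.024 0.025 0.025] 18.3333
```

Call:
{"name": "servo_tool", "arguments": {
  "series": [
    [[0, 0, -0.002, 0, 0, 0, 0], [0, 0, -0.003, 0, 0, 0, 0], [0, 0, -0.003, 0, 0, 0, 0]]
  ]
}}

```text
time_s: 18.63
tool_pos: [0.6114, -0.0361, 0.1372]
tool_rot: [180.0, -0.0, -10.6]
force: [-1.2, 2.5, 0.5]
grip_width: 0.0116
grasp_force: 50.0
```

```bash
python3 av.py
```

```text
[  0.6114  -0.0361   0.1372 -10.6261  -0.0473   2.2497   0.2512   0.6543
   0.0876   0.1014] sd [0.513 0.022 0.041 0.042] 18.8333
```

Call:
{"name": "servo_tool", "arguments": {
  "series": [
    [[0, 0, -0.002, 0, 0, 0, 0], [0, 0, -0.003, 0, 0, 0, 0], [0, 0, -0.003, 0, 0, 0, 0]]
  ]
}}

```text
time_s: 19.13
tool_pos: [0.611, -0.036, 0.1376]
tool_rot: [180.0, 0.0, -10.6]
force: [0.3, 2.0, -5.3]
grip_width: 0.0117
grasp_force: 50.0
```

```bash
python3 av.py
```

```text
[  0.6111  -0.0361   0.1378 -10.6297   1.1188   2.0654  -5.5956   0.5878
  -0.2687   0.0704] sd [0.473 0.014 0.035 0.038] 19.3333
```

Call:
{"name": "servo_tool", "arguments": {
  "series": [
    [[0, 0, 0.001, 0, 0, 0.02, 0], [0, 0, 0.001, 0, 0, 0.04, 0]]
  ]
}}

```text
time_s: 19.55
tool_pos: [0.6113, -0.0361, 0.1382]
tool_rot: [-180.0, 0.0, -18.0]
force: [1.2, 2.4, -4.6]
grip_width: 0.0115
grasp_force: 50.0
```

```bash
python3 st.py;python3 av.py
```

```text
[ 0.61126 -0.03608  0.13819] [-1.7998e+02  2.0000e-02 -1.8000e+01] F [ 1.24  2.39 -4.57] T [ 0.707 -0.129  0.132] q7 [ 53.4 -91.3] eff7 0.695
[  0.6113  -0.0361   0.1382 -17.8936   0.9535   2.3388  -4.2904   0.6919
  -0.0788   0.0679] sd [0.503 0.02  0.03  0.037] 19.75
```

Call:
{"name": "servo_tool", "arguments": {
  "series": [
    [[0, 0, 0, 0, 0, 0.02, 0], [0, 0, 0, 0, 0, 0.035, 0]]
  ]
}}

```text
time_s: 19.97
tool_pos: [0.6113, -0.036, 0.1382]
tool_rot: [-180.0, 0.0, -24.2]
force: [0.6, 2.8, -4.0]
grip_width: 0.0114
grasp_force: 50.0
```

```bash
python3 st.py;python3 av.py
```

```text
[ 0.61131 -0.03602  0.13819] [-1.7998e+02  1.0000e-02 -2.4210e+01] F [ 0.62  2.8  -4.03] T [ 0.701 -0.072  0.09 ] q7 [ 54.7 -97. ] eff7 0.369
[  0.6113  -0.036    0.1382 -24.1234   0.4823   2.362   -4.0267   0.7444
  -0.0308   0.0693] sd [0.261 0.031 0.026 0.026] 20.1667
```

Call:
{"name": "servo_tool", "arguments": {
  "series": [
    [[0, -0.001, 0, 0, 0, 0.02, 0], [0, -0.001, 0, 0, 0, 0.035, 0]]
  ]
}}

```text
time_s: 20.38
tool_pos: [0.6114, -0.0359, 0.1382]
tool_rot: [-180.0, 0.0, -30.5]
force: [1.1, 2.0, -4.6]
grip_width: 0.0114
grasp_force: 50.0
```

```bash
python3 st.py;python3 av.py
```

```text
[ 0.61141 -0.03592  0.13818] [-1.7999e+02  1.0000e-02 -3.0510e+01] F [ 1.07  1.96 -4.62] T [0.713 0.067 0.134] q7 [  56.  -102.7] eff7 0.353
[  0.6115  -0.0359   0.1382 -30.4249   0.4834   2.5126  -3.4759   0.7219
   0.0833   0.0695] sd [0.812 0.011 0.014 0.036] 20.5833
```

Call:
{"name": "servo_tool", "arguments": {
  "series": [
    [[-0.001, -0.0017, 0, 0, 0, -0.025, 0], [-0.001, -0.0017, 0, 0, 0, -0.04, 0], [-0.001, -0.0017, -0.01, 0, 0, -0.04, 0], [-0.001, -0.0017, -0.02, 0, 0, -0.04, 0], [-0.001, -0.0017, -0.03, 0, 0, -0.04, 0]]
  ]
}}

```text
time_s: 21.05
tool_pos: [0.6116, -0.0361, 0.1477]
tool_rot: [180.0, -0.0, -23.3]
force: [1.0, 0.2, -2.4]
grip_width: 0.012
grasp_force: 50.0
```

```bash
python3 st.py
```

```text
[ 0.61157 -0.03611  0.14772] [ 1.7997e+02 -4.0000e-02 -2.3310e+01] F [ 0.96  0.17 -2.36] T [0.087 0.156 0.059] q7 [ 54.8 -96.6] eff7 0.027
```

Call:
{"name": "servo_tool", "arguments": {
  "series": [
    [[0, 0, -0.05, 0, 0, 0, 0], [0, 0, -0.12, 0, 0, 0, 0], [0, 0, -0.2, 0, 0, 0, 0], [0, 0, -0.3, 0, 0, 0, 0], [0, 0, -0.4, 0, 0, 0, 0], [0, 0, -0.42, 0, 0, 0, 0], [0, 0, -0.42, 0, 0, 0, 0]]
  ]
}}

```text
time_s: 21.63
tool_pos: [0.6128, -0.0365, 0.2758]
tool_rot: [-179.9, -0.3, -23.3]
force: [0.0, -0.5, -2.9]
grip_width: 0.0112
grasp_force: 50.0
```

```bash
python3 mv.py 0.548 -0.18 0.275 0;python3 mv.py 0.4832 -0.332 0.275 17
```

```text
[ 0.6128 -0.0365  0.2758] [-179.91   -0.27  -23.3 ] q [-44.5  18.5  57.7  85.9 -15.7  84.  -99.9]
shift [-0.0093  0.5247  0.0019] turn [-0.0002 -0.0016 -0.1295]
[ 0.6128 -0.0365  0.2758] [-179.91   -0.27  -23.3 ] q [-44.5  18.5  57.7  85.9 -15.7  84.  -99.9]
shift [-7.2000e-03  1.0755e+00  1.0000e-03] turn [ 0.     -0.0016 -0.2239]
```

Call:
{"name": "servo_tool", "arguments": {
  "series": [
    [[-0.005, 0.1, 0, 0, 0, -0.04, 0], [-0.005, 0.22, 0, 0, 0, -0.08, 0], [-0.005, 0.34, 0, 0, 0, -0.12, 0], [-0.008, 0.45, 0, 0, 0, -0.16, 0], [-0.008, 0.56, 0, 0, 0, -0.2, 0], [-0.008, 0.67, 0, 0, 0, -0.225, 0], [-0.008, 0.78, 0, 0, 0, -0.225, 0], [-0.008, 0.88, 0, 0, 0, -0.225, 0], [-0.008, 0.98, 0, 0, 0, -0.225, 0], [-0.008, 1.0, 0, 0, 0, -0.225, 0], [-0.008, 1.0, 0, 0, 0, -0.225, 0]]
  ]
}}

```text
time_s: 22.55
tool_pos: [0.4878, -0.3131, 0.2716]
tool_rot: [-180.0, 0.2, 16.9]
force: [-0.4, 0.7, -2.7]
grip_width: 0.0113
grasp_force: 50.0
```

```bash
python3 mv.py 0.4832 -0.332 0.25 17.3
```

```text
[ 0.4878 -0.3131  0.2716] [-1.7998e+02  1.6000e-01  1.6860e+01] q [-20.2  13.2  59.3  90.8 -11.3  82.6 -33.2]
shift [-0.0327  0.0558  0.0721] turn [-0.0001  0.0009 -0.0024]
```

Call:
{"name": "servo_tool", "arguments": {
  "series": [
    [[-0.033, 0.056, 0, 0, 0, 0, 0], [-0.033, 0.056, 0.06, 0, 0, 0, 0], [-0.033, 0.056, 0.14, 0, 0, 0, 0], [-0.033, 0.056, 0.21, 0, 0, 0, 0], [-0.033, 0.056, 0.21, 0, 0, 0, 0], [-0.033, 0.056, 0.21, 0, 0, 0, 0]]
  ]
}}

```text
time_s: 23.05
tool_pos: [0.4864, -0.3269, 0.2085]
tool_rot: [-179.8, 0.1, 17.4]
force: [-0.3, -1.2, -3.0]
grip_width: 0.0115
grasp_force: 50.0
```

```bash
python3 mv.py 0.4832 -0.332 0.124 17.3
python3 - <<'E'
from cell import eyes,get_obs
from h import *
c=eyes.read_camera("side");np.savez("side3.npz",**c);p=get_obs()["tool_pos"]-[0,0,.103]
print("tip exp",proj(c,p),"up50",proj(c,p+[0,0,.05]),"hole exp",proj(c,(.4834,-.332,.075)))
s=c["frame"][270:370,280:400,::-1]
cv2.imwrite("pics/g3.png",cv2.resize(s,None,fx=5,fy=5,interpolation=cv2.INTER_CUBIC))
E
```

```text
[ 0.4864 -0.3269  0.2085] [-1.7984e+02  1.5000e-01  1.7370e+01] q [-17.   16.8  58.2  95.2 -14.6  76.4 -29. ]
shift [-0.0146  0.0139  0.2815] turn [-0.0009  0.0008  0.0004]
tip exp (np.float64(337.7323086773877), np.float64(322.59473444881286)) up50 (np.float64(338.7647735721651), np.float64(309.5488100411294)) hole exp (np.float64(335.9040423775961), np.float64(331.98372270995156))
```

View pics/g3.png

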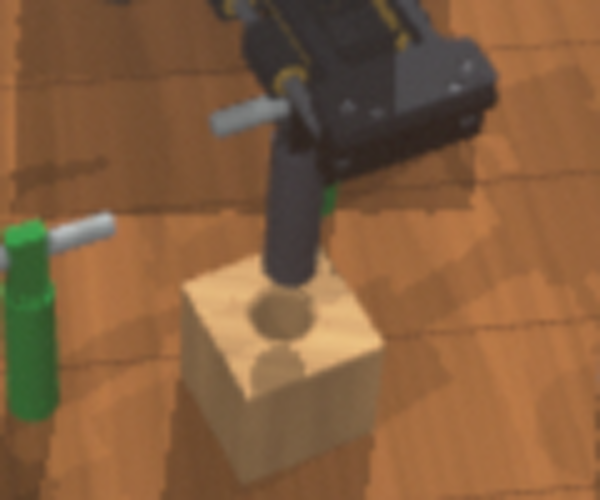

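The hole is at side (336.2,332.0), as expected, and the key hangs upright just behind it. I shift over the hole and go in.

Call:
{"name": "servo_tool", "arguments": {
  "series": [
    [[-0.014, 0.014, 0, 0, 0, 0, 0], [-0.014, 0.014, 0.04, 0, 0, 0, 0], [-0.014, 0.014, 0.07, 0, 0, 0, 0], [-0.014, 0.014, 0.07, 0, 0, 0, 0]]
  ]
}}

```text
time_s: 23.43
tool_pos: [0.4827, -0.3334, 0.1871]
tool_rot: [-179.9, 0.1, 17.3]
force: [0.1, 0.7, -2.2]
grip_width: 0.0117
grasp_force: 50.0
```

```bash
python3 mv.py 0.4835 -0.332 0.124 17.3;python3 st.py
```

```text
[ 0.4827 -0.3334  0.1871] [-1.7986e+02  1.0000e-01  1.7250e+01] q [-15.7  18.   57.8  96.8 -15.8  74.2 -27.5]
shift [ 0.0042 -0.0033  0.2103] turn [-0.0008  0.0006 -0.0003]
[ 0.48275 -0.33343  0.18708] [-1.7986e+02  1.0000e-01  1.7250e+01] F [ 0.09  0.67 -2.17] T [0.042 0.249 0.008] q7 [ 57.8 -27.5] eff7 0.053
```

Call:
{"name": "servo_tool", "arguments": {
  "series": [
    [[0.003, -0.003, 0.02, 0, 0, 0, 0], [0.003, -0.003, 0.04, 0, 0, 0, 0], [0.003, -0.003, 0.06, 0, 0, 0, 0], [0.003, -0.003, 0.08, 0, 0, 0, 0], [0.003, -0.003, 0.09, 0, 0, 0, 0], [0.003, -0.003, 0.09, 0, 0, 0, 0]]
  ]
}}

```text
time_s: 23.93
tool_pos: [0.4839, -0.3327, 0.1611]
tool_rot: [-179.9, 0.1, 17.3]
force: [-0.2, -0.7, -2.8]
grip_width: 0.0116
grasp_force: 50.0
```

```bash
python3 mv.py 0.4835 -0.332 0.124 17.3;python3 st.py
```

```text
[ 0.4839 -0.3327  0.1611] [-1.7994e+02  7.0000e-02  1.7270e+01] q [-15.1  19.4  57.1  98.6 -17.1  71.5 -26.6]
shift [-0.0003 -0.0025  0.1236] turn [-0.0003  0.0004 -0.0002]
[ 0.48387 -0.33272  0.16107] [-1.7994e+02  7.0000e-02  1.7270e+01] F [-0.25 -0.67 -2.76] T [-0.025  0.171  0.014] q7 [ 57.1 -26.6] eff7 0.024
```

In the hole without contact; going down to the floor.

Call:
{"name": "servo_tool", "arguments": {
  "series": [
    [[0, 0, 0.03, 0, 0, 0, 0], [0, 0, 0.06, 0, 0, 0, 0], [0, 0, 0.09, 0, 0, 0, 0], [0, 0, 0.11, 0, 0, 0, 0], [0, 0, 0.12, 0, 0, 0, 0], [0, 0, 0.124, 0, 0, 0, 0], [0, 0, 0.124, 0, 0, 0, 0]]
  ]
}}

```text
time_s: 24.52
tool_pos: [0.4843, -0.3331, 0.1246]
tool_rot: [-180.0, 0.0, 17.3]
force: [0.3, -0.3, -3.2]
grip_width: 0.0118
grasp_force: 50.0
```

```bash
python3 st.py
```

```text
[ 0.48428 -0.33314  0.1246 ] [-1.800e+02  2.000e-02  1.727e+01] F [ 0.28 -0.29 -3.19] T [-0.124  0.158 -0.028] q7 [ 55.8 -25.1] eff7 0.013
```

Call:
{"name": "servo_tool", "arguments": {
  "series": [
    [[0, 0, 0.005, 0, 0, 0, 0], [0, 0, 0.005, 0, 0, 0, 0.5], [0, 0, 0.005, 0, 0, 0, 1], [0, 0, 0.005, 0, 0, 0, 1], [0, 0, 0.005, 0, 0, 0, 1], [0, 0, 0.005, 0, 0, 0, 1], [0, 0, 0.005, 0, 0, 0, 1], [0, 0, 0.005, 0, 0, 0, 1], [0, 0, 0.005, 0, 0, 0, 1], [0, 0, 0.005, 0, 0, 0, 1], [0, 0, 0.005, 0, 0, 0, 1], [0, 0, 0.005, 0, 0, 0, 1]]
  ]
}}

```text
time_s: 25.52
tool_pos: [0.4843, -0.3331, 0.1234]
tool_rot: [-180.0, -0.0, 17.3]
force: [-0.1, -0.7, 0.3]
grip_width: 0.0772
grasp_force: 0.0
```

```bash
python3 st.py
```

```text
[ 0.48431 -0.3331   0.12336] [-180.     -0.     17.27] F [-0.15 -0.68  0.33] T [-0.013  0.175  0.013] q7 [ 55.8 -25. ] eff7 0.0
```

Call:
{"name": "servo_tool", "arguments": {
  "series": [
    [[0, 0, -0.03, 0, 0, 0, 1], [0, 0, -0.1, 0, 0, 0, 1], [0, 0, -0.2, 0, 0, 0, 1], [0, 0, -0.32, 0, 0, 0, 1], [0, 0, -0.45, 0, 0, 0, 1], [0, 0, -0.6, 0, 0, 0, 1], [0, 0, -0.6, 0, 0, 0, 1], [0, 0, -0.6, 0, 0, 0, 1]]
  ]
}}

```text
time_s: 26.18
tool_pos: [0.4853, -0.3346, 0.3069]
tool_rot: [179.8, -0.3, 17.3]
force: [-0.0, -0.3, -1.3]
grip_width: 0.0874
grasp_force: 0.0
```

```bash
python3 st.py
python3 - <<'E'
from cell import eyes
from h import *
c=eyes.read_camera("side");np.savez("side4.npz",**c)
cv2.imwrite("pics/end.png",c["frame"][120:440,220:480,::-1].repeat(2,0).repeat(2,1)[:600])
E
```

```text
[ 0.48528 -0.33456  0.30695] [179.77  -0.26  17.25] F [-0.02 -0.28 -1.34] T [-0.06   0.156  0.015] q7 [ 60.  -30.4] eff7 -0.026
```

View pics/end.png

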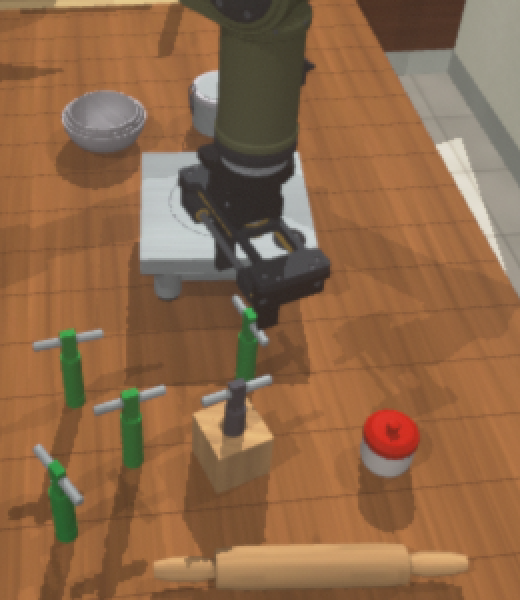

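The key stands upright in its block at crop (235,410), the gripper is clear of it, and nothing else has moved. Handing in.

```bash
python3 -c "
from cell import env;print(env.sign_off())"
```

```text
the job is handed in; nothing more can be done
None
```

I screwed the foot down about half a turn until the board stood firm under a press of about 13 N on that corner, then about 20° more, stood the key back in its block and handed the job in; the four feet's individual loads were inferred from torque and that press test, and no verdict came back.

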